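# Lock the shelf rail with its drop pin

## Robot

A 6-joint arm with a two-finger parallel gripper is mounted at the origin on the work surface. World frame = base frame: x ahead of the robot, y to its left, z up, the work surface at z = 0. Lengths are in m, angles in rad, forces in N, time in s.
With the tool pointing down it reaches from about 0.375 to 0.975 m from the base axis. Payload 3.8 kg.
Tool frame: the origin (TCP) lies midway between the tips of the shut fingers; the grasp point (between the pads) lies 19 mm behind it; x points along the fingers, y is the direction in which the jaws open and shut, and the axes are right-handed (so a half turn about x gives the same grasp; the last joint's range is limited). The gripper opens to 88 mm and grips with 3 to 60 N. Pads are 18 mm wide; open, the fingers measure 123 mm over their backs; the gripper's body (75 mm by 187 mm) begins 45 mm behind the grasp point.
Start: joints at [1.277, 0.264, 1.604, -0, 1.274, -0.037], TCP at [0.171, 0.653, 0.21] pointing down, gripper open.
Joint ranges: [-2.63, 2.63], [-0.94, 2.18], [0.31, 2.57], [-1.31, 4.45], [0, 2.66], [-2.55, 2.55]. Speed limits (rad/s): [2.57, 2.57, 3.14, 3.14, 3.14, 3.14].

## Interface

Orientations are given as a rotation vector (axis times angle).
In Python, from cell import manip, inverse_kinematics, cams, order gives the robot as it stands. Calls block until the motion is done:
- manip.move_pose(position, orientation): joint-space move of the TCP to a pose.
- manip.move_linear(position, rate=0.15, rot=None): straight line of the TCP; rot=None keeps the orientation; rate is the mean speed in m/s.
- manip.set_joints(angles): joint-space move.
- manip.set_gripper(opening, force=None): finger opening in m; force is the grip in N (None keeps the last); returns when the fingers have stopped.
- manip.dwell(seconds).
- inverse_kinematics(position, orientation): joint angles nearest the present ones, or None.
- manip.state(): the state.
- cams.capture(name): name is "scene" or "top" or "wrist"; returns a dict with "image" (480x640x3 uint8, blue, green, red), "z_map" (480x640 float32, m along the optical axis (not along the pixel's ray), 0 where there is no reading), "intrinsics" (3x3 intrinsics, pixels), "position" and "orientation" of the camera in the world; the wrist camera has in their place "T_tool_cam" (4x4, takes a point from camera to tool coordinates, whose origin is the TCP and whose axes are the tool frame's). Camera axes: x right, y down, z forward; pixel columns grow to the right and rows downward; lengths in m; the calibration is good to about 2 mm. A picture is of the moment at which its call begins: read the wrist's pose just before it.
A pose or a line that the arm cannot do raises manip.IKError and nothing moves.
- order.close_job(): hands the job in, once; it reports no verdict.
The state is a dict: "clock": time; "joint_pos": joint angles; "joint_velocities": joint speeds; "tau": joint torques, N m; "tool_pos": TCP position; "tcp_rot": TCP orientation; "contact_force": force on the tool from outside, world axes, zero at the start; "moment": the same for the moment, N m; "gripper_width": finger opening in m.
Only numpy, scipy, OpenCV 4.12 (cv2) and the standard library are available. Lean on these libraries where they do the work, as an engineer would, in place of code of your own. Each camera call takes 0.05 s, during which the arm holds its last target.

## Task

Lock the cross rail into the shelving joint: slide the rail in until the hole in its link lies between the lug holes, then take the green-headed lock pin from the wooden stand and thread it down through the top lug, the link and the lower lug until its flange rests on the top lug, and let go. The holes have drifted out of line, so feel your way from one to the next and never force or drop the pin; leave the yellow-headed pin and everything else on the table alone.

Things in the scene. Friction and masses are not known exactly. Their poses are not given: they have to be found in the camera images.
- joint_bracket: fixed shelving assembly; base plate 130 x 190 x 8 mm; grey-green slotted upright 125 mm high, its face 40 mm to +x of the hole line; on that face a top lug and, under it, a lower lug. A rail guide, 80 mm high, stands 75 to 120 mm along +y. Origin: on the table under the nominal hole line; z up; the rail leaves along +y. Home, the pin passes top lug, link, lower lug
- top_hole (a point): centre of the 24 mm hole in the top lug (50 mm square, 92 to 102 mm above the table), on its upper face; it is truly on the nominal hole line
- lower_lug (a point): point on the nominal hole line at the lower lug's upper face (lug 40 to 50 mm above the table). The lug's 14 mm hole is NOT centred here: its centre lies 4.5 mm away in a level direction that differs each time and is not measured; it is rigid and must be felt for
- link_pivot (a point): pivot (on the rail, 71 mm above the table) of the steel link at the rail's inner end. The link (66 to 76 mm above the table) has a 15 mm hole 60 mm from here, about -y of the bracket. It may have swung, unmeasured: its hole is up to 5 mm off line along the bracket's x. It yields to about 1 N sideways at the hole, so once the pin is in it link and rail follow the pin
- rail (a joint): slide of the grey cross rail (22 mm wide, top 76 mm above the table) along the bracket's y, in m: 0 = the link's hole is in line with the lug holes as seen along y; positive = drawn out along +y; travel -0.008 to 0.065; about 1.5 N of friction, stays where it is left
- rail_knob (a point): centre of the top face of the red round knob on the rail: 20 mm across, 36 mm high (76 to 112 mm above the table), 170 mm along the rail from the link's hole. Grip it from above to slide the rail.
- lock_pin: GREEN-headed lock pin, upright in the stand: shank 12 mm across and 80 mm long with a 1 mm chamfer at its lower end, then a flange 32 mm across, 6 mm thick, then a flat-sided green head 14 mm (x) by 24 mm (y), 36 mm high. About 0.13 kg. Origin: centre of the shank's lower end; z up along the pin, x across the head's two broad flats, the ones to grip. In the stand its flange lies on the block; when home, on the top lug, with the lower end 22 mm above the table
- short_pin: a shorter pin with a YELLOW head (shank 40 mm) in the same stand, otherwise the same; not for this joint; leave it alone
- pin_stand: fixed wooden block 60 x 150 x 90 mm with two 16 mm holes 76 mm apart along its y, each holding a pin; which pin is in which hole changes. Origin: centre of its underside
- tiles_teal: stack of teal mosaic tile sheets, 110 x 110 x 36 mm; a bystander, origin at the centre of its underside; leave it alone
- tiles_grey: stack of grey mosaic tile sheets, 110 x 110 x 28 mm; a bystander, origin at the centre of its underside; leave it alone
- carton: small cardboard carton 100 x 150 x 80 mm; a bystander, origin at the centre of its underside; leave it alone
- tape: roll of brown tape, 100 mm across, 45 mm high; a bystander, origin at the centre of its underside; leave it alone
- bottle: white bottle with a red cap, 64 mm across, 170 mm high; a bystander, origin at the centre of its underside; leave it alone
- wrench: steel wrench lying flat; a bystander, origin at the centre of its underside; leave it alone
- washer_pot: open blue plastic cup, 80 mm across, 60 mm high; a bystander, origin at the centre of its underside; leave it alone

How it is judged:
On the way, in this order (a step that is already met when the one before it is completed fails the run):
1. the rail is slid in: its link hole is level with the lug holes (within 7 mm) while the pin is not yet in the joint (value of joint rail between -0.007 and 0.007 m and horizontal distance between lock_pin and top_hole above 0.05 m), for 0.2 s.
2. the green-headed pin's lower end has passed down through the top lug and the link (value of joint rail between -0.007 and 0.007 m and horizontal distance between lock_pin and top_hole below 0.008 m and z of lock_pin in the frame of joint_bracket below 0.064 m), for 0.1 s.
At the end, for the whole second after the job is handed in: The green-headed pin stands through top lug, link and lower lug, upright within 0.08 rad, lower end within 8 mm of the top hole's axis and less than 24.5 mm above the bracket's underside (flange on the top lug to 2.5 mm), at rest and released; the rail is within 7 mm of its in-line position (value of joint rail between -0.007 and 0.007 m and horizontal distance between lock_pin and top_hole below 0.008 m and z of lock_pin in the frame of joint_bracket between 0.015 and 0.0245 m and angle between lock_pin's own z axis and vertical below 0.08 rad and linear speed of lock_pin below 0.02 m/s and contact force between lock_pin and the fingers below 0.1 N); the robot touches nothing.
It fails at once if the pin is forced or dropped: more than 30 N between the lock pin and the joint (contact force between lock_pin and joint_bracket above 30 N).
It fails at once if the yellow-headed pin is pulled out or shifted by more than 15 mm (distance of short_pin from where it was at the start of the episode above 0.015 m).
It fails at once if a bystander is shifted by more than 30 mm (distance of any of tiles_teal, tiles_grey, carton, tape, bottle, wrench, washer_pot from where it was at the start of the episode above 0.03 m).
It also fails if it takes over 72 s, if anything falls off the work surface, if the arm or the gripper's body presses on something with over 40 N, if the wrist force passes 120 N, or if a joint passes its speed limit or range.

## Working session

There is one attempt and no reset: what is moved stays moved. The work goes in short steps, each a Python script; the robot and the scene stay as the last script left them, time stands still between calls to the robot, and variables do not carry over. Pictures are saved under pics/ and viewed, and the job is handed in when it is done.

```bash
ls; mkdir -p pics; python3 - <<'E'
from cell import manip, inverse_kinematics, cams, order
import cv2,numpy as np,pickle
s=manip.state();print(s)
d={}
for n in("scene","top","wrist"):
    c=cams.capture(n);d[n]=c;cv2.imwrite(f"pics/{n}0.png",c["image"])
    print(n,c["intrinsics"].tolist(),c.get("position"),c.get("orientation"),c.get("T_tool_cam"))
pickle.dump(d,open("c0.pkl","wb"))
E
```

```text
pics
{'clock': 0.0, 'joint_pos': array([ 1.27707355e+00,  2.64727775e-01,  1.60533874e+00, -4.15656118e-06,
        1.27371543e+00, -3.69020299e-02]), 'joint_velocities': array([-0.00183223,  0.0005793 ,  0.0010894 ,  0.00075185, -0.00058968,
        0.00073828]), 'tau': array([ 1.28742497e-03, -5.02109170e+01, -3.56882143e+01,  7.30288541e-02,
        2.93952925e-02, -1.73198714e-04]), 'tool_pos': array([0.17123753, 0.65212769, 0.20832423]), 'tcp_rot': array([ 0.19991478,  1.56173391, -0.20331567]), 'contact_force': array([ 0.17473157, -0.48448239,  0.01001661]), 'moment': array([-0.03577813,  0.02657771, -0.00697237]), 'gripper_width': 0.08806772795984276}
scene [[565.6963098393353, 0.0, 316.815883731833], [0.0, 565.6963098393353, 236.51645918010087], [0.0, 0.0, 1.0]] [ 1.30645131 -0.5716889   0.8998855 ] [-2.06212206 -1.06641163  0.47581874] None
top [[470.28808548215613, 0.0, 322.63658125048914], [0.0, 470.28808548215613, 234.9399423806364], [0.0, 0.0, 1.0]] [ 4.28651591e-01 -2.22566109e-04  1.12924058e+00] [-2.18280417  2.12658766 -0.11813175] None
wrist [[368.12953400770897, 0.0, 317.2421183575755], [0.0, 368.12953400770897, 243.67198829059006], [0.0, 0.0, 1.0]] None None [[-6.52102226e-04 -2.94490724e-01  9.55654115e-01 -1.74068223e-01]
 [ 9.99999782e-01 -2.87382247e-04  5.93803416e-04 -7.13984755e-04]
 [ 9.97684295e-05  9.55654295e-01  2.94490847e-01 -7.53307334e-02]
 [ 0.00000000e+00  0.00000000e+00  0.00000000e+00  1.00000000e+00]]
```

View pics/top0.png

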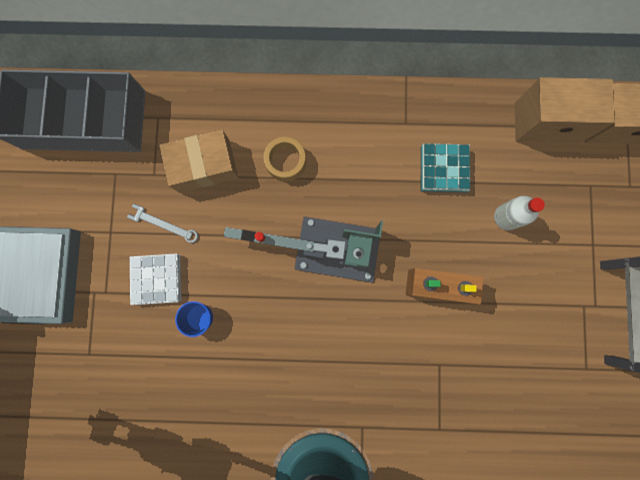

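View pics/scene0.png

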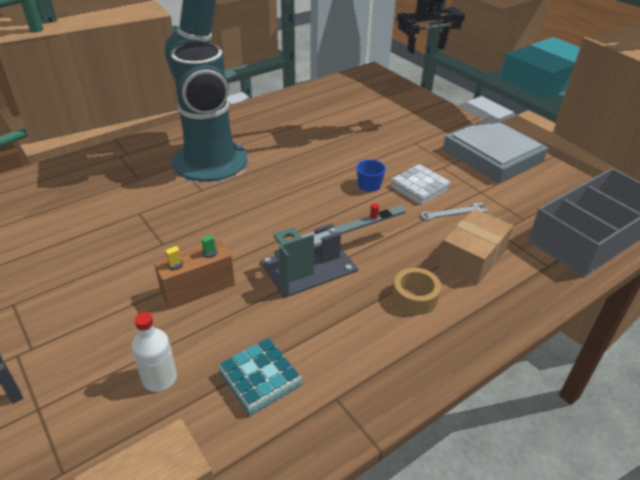

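View pics/wrist0.png

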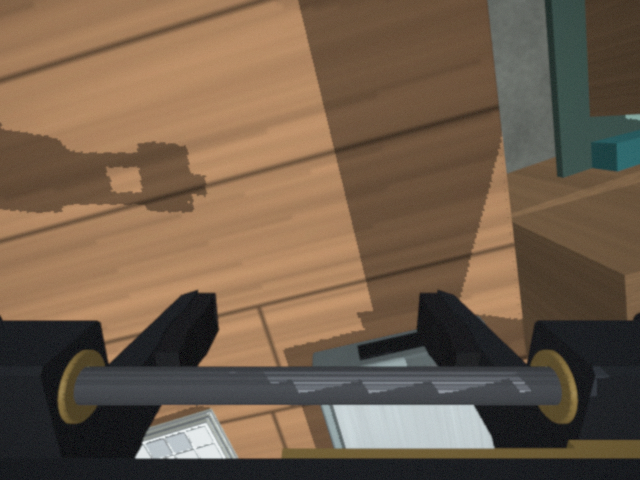

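Top view: the rail runs from its knob (259,237) to the bracket, with the top hole near (359,253). The green head is at (433,283), the yellow one at (470,289). In the top image, +y is left and +x is up. I'll measure these next.

```bash
cat > h.py <<'E'
import numpy as np,cv2,pickle
from scipy.spatial.transform import Rotation as R
def cam_pose(c,tcp=None,rot=None):
    if c.get("position") is not None and "T_tool_cam" not in c:
        return np.array(c["position"]),R.from_rotvec(c["orientation"]).as_matrix()
    T=np.array(c["T_tool_cam"]);Rt=R.from_rotvec(rot).as_matrix()
    return np.array(tcp)+Rt@T[:3,3],Rt@T[:3,:3]
def ray(c,uv,z,tcp=None,rot=None):
    p,M=cam_pose(c,tcp,rot)
    d=M@np.linalg.solve(c["intrinsics"],[uv[0],uv[1],1.]);t=(z-p[2])/d[2]
    return p+t*d
def depthpt(c,uv,tcp=None,rot=None):
    p,M=cam_pose(c,tcp,rot);z=c["z_map"][int(round(uv[1])),int(round(uv[0]))]
    return p+M@np.linalg.solve(c["intrinsics"],[uv[0],uv[1],1.])*z
def blobs(img,lo,hi,amin=20):
    hsv=cv2.cvtColor(img,cv2.COLOR_BGR2HSV);m=cv2.inRange(hsv,np.array(lo),np.array(hi))
    n,l,st,ce=cv2.connectedComponentsWithStats(m)
    return [(ce[i].round(1).tolist(),st[i].tolist()) for i in range(1,n) if st[i,4]>=amin],m
def tool_rot(yaw):
    # fingers down; jaw (tool y) along world direction yaw
    x=np.array([0,0,-1.]);y=np.array([np.cos(yaw),np.sin(yaw),0]);z=np.cross(x,y)
    return R.from_matrix(np.stack([x,y,z],1)).as_rotvec()
E
python3 - <<'E'
from h import *
d=pickle.load(open("c0.pkl","rb"))
for n in("top","scene"):
    c=d[n];im=c["image"]
    for name,lo,hi in(("green",(50,150,60),(75,255,255)),("yellow",(22,170,120),(32,255,255)),("red",(0,190,90),(6,255,255))):
        b,_=blobs(im,lo,hi,15)
        for ce,st in b:
            print(n,name,ce,st,depthpt(c,ce).round(4))
c=d["top"]
for nm,(u0,v0,u1,v1,k) in {"jt":(215,205,395,295,4.4),"st":(400,255,500,315,7)}.items():
    cv2.imwrite(f"pics/{nm}.png",cv2.resize(c["image"][v0:v1,u0:u1],None,fx=k,fy=k,interpolation=cv2.INTER_CUBIC))
c=d["scene"];cv2.imwrite("pics/sc.png",cv2.resize(c["image"][190:310,150:420],None,fx=2.9,fy=2.9,interpolation=cv2.INTER_CUBIC))
E
```

```text
top green [434.0, 283.0] [429, 281, 11, 5, 55] [ 0.4525 -0.225   0.1346]
top yellow [468.7, 287.9] [461, 285, 16, 7, 107] [ 0.4442 -0.2982  0.1324]
top red [536.6, 204.3] [529, 198, 15, 13, 145] [ 0.6181 -0.4267  0.1738]
top red [259.0, 236.2] [255, 232, 9, 9, 55] [0.5441 0.1498 0.1161]
scene green [208.1, 241.7] [204, 237, 9, 13, 57] [ 0.4568 -0.2272  0.1255]
scene yellow [173.1, 255.4] [167, 248, 12, 16, 141] [ 0.4503 -0.3035  0.1216]
scene red [374.6, 205.9] [372, 204, 6, 5, 16] [0.548  0.1499 0.1131]
scene red [143.4, 319.4] [136, 313, 15, 15, 147] [ 0.6209 -0.429   0.1676]
```

View pics/jt.png

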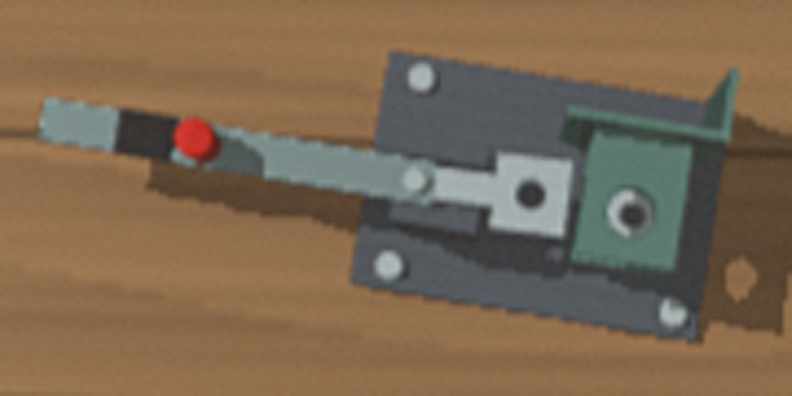

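View pics/st.png

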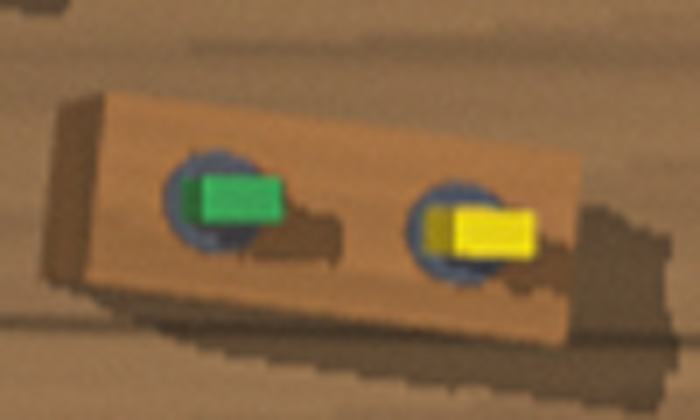

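View pics/sc.png

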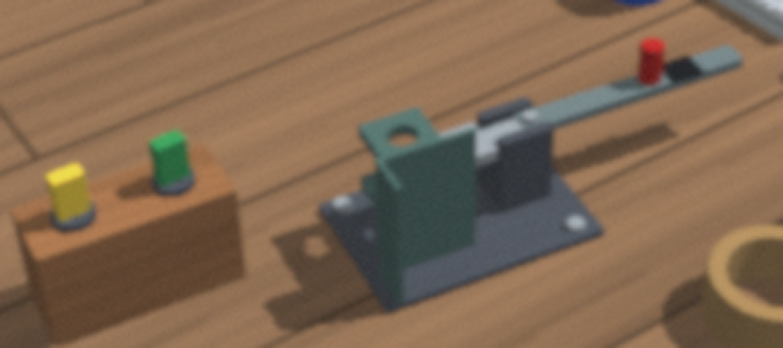

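The green head is the left one in the stand, nearest the bracket. Through the top hole I can see the lower lug's dark hole off-centre at about (358.6,253.4), and the link hole at about (335.5,249.3). I'll compute coordinates, then get a wrist close-up of the holes while the rail is still drawn out.

```bash
python3 - <<'E'
from h import *
d=pickle.load(open("c0.pkl","rb"));c=d["top"]
P=lambda u,v,z:ray(c,(215+(u+.5)/4.4-.5,205+(v+.5)/4.4-.5),z).round(4)
for n,u,v,z in(("top",632,213,.102),("link",530,195,.076),("pivot",415,179,.076),("knob",195,138,.112),("railL",42,120,.076),("screw",421,77,.012),("s2",388,265,.012),("s3",673,312,.012)):
    print(n,P(u,v,z))
g,_=blobs(c["image"],(50,100,40),(80,255,255),15);print(g,[ray(c,x[0],.132).round(4) for x in g])
Q=lambda u,v,z:ray(c,(400+(u+.5)/7-.5,255+(v+.5)/7-.5),z).round(4)
print("green head top corners",[Q(u,v,.132) for u,v in((202,175),(283,179),(282,222),(202,221))],"flange",Q(218,201,.096))
print("yellow",Q(495,233,.132),"flange",Q(460,233,.096))
print("stand corners",[Q(u,v,.09) for u,v in((103,92),(582,153),(572,345),(90,283))])
s=d["scene"]
print("scene knob",ray(s,(374.6,205),.112).round(4), "hole", ray(s,(150+403/2.9,190+136/2.9),.102).round(4), "green top",ray(s,(150+168/2.9,190+139/2.9),.132).round(4))
from cell import inverse_kinematics as ik
for y in (-1.7,-1.57,0,-.15,1.57,1.42,3.14):
    print(y,ik(np.array([.51,-.03,.24]),tool_rot(y)))
E
```

```text
top [ 0.5142 -0.0671  0.102 ]
link [ 0.5243 -0.0165  0.076 ]
pivot [0.5309 0.0424 0.076 ]
knob [0.545  0.1506 0.112 ]
railL [0.5565 0.2351 0.076 ]
screw [0.5931 0.0434 0.012 ]
s2 [0.4902 0.0582 0.012 ]
s3 [ 0.4689 -0.0959  0.012 ]
[([432.9, 283.1], [426, 280, 15, 7, 94])] [array([ 0.4523, -0.2233,  0.132 ])]
green head top corners [array([ 0.4595, -0.2139,  0.132 ]), array([ 0.4589, -0.2382,  0.132 ]), array([ 0.446 , -0.2378,  0.132 ]), array([ 0.4457, -0.2139,  0.132 ])] flange [ 0.4526 -0.2266  0.096 ]
yellow [ 0.4444 -0.3016  0.132 ] flange [ 0.4447 -0.3017  0.096 ]
stand corners [array([ 0.486 , -0.1918,  0.09  ]), array([ 0.4708, -0.3418,  0.09  ]), array([ 0.411 , -0.3379,  0.09  ]), array([ 0.4262, -0.1879,  0.09  ])]
scene knob [0.5443 0.1531 0.112 ] hole [ 0.5166 -0.0655  0.102 ] green top [ 0.453  -0.2249  0.132 ]
-1.7 [-1.07514418e-01 -6.80123440e-02  1.91040382e+00 -8.88178420e-16
  1.29920117e+00  1.59248558e+00]
-1.57 [-1.07514418e-01 -6.80123440e-02  1.91040382e+00 -4.44089210e-16
  1.29920117e+00  1.46248558e+00]
0 [-1.07514418e-01 -6.80123440e-02  1.91040382e+00 -4.44089210e-16
  1.29920117e+00 -1.07514418e-01]
-0.15 [-0.10751442 -0.06801234  1.91040382  0.          1.29920117  0.04248558]
1.57 [-1.07514418e-01 -6.80123440e-02  1.91040382e+00 -4.44089210e-16
  1.29920117e+00 -1.67751442e+00]
1.42 [-1.07514418e-01 -6.80123440e-02  1.91040382e+00 -4.44089210e-16
  1.29920117e+00 -1.52751442e+00]
3.14 None
```

```bash
python3 - <<'E'
from h import *
from cell import manip,cams
y=-.143
ez=np.array([np.sin(y),-np.cos(y),0])
p=np.array([.5142,-.0671,.0])+.0745*ez+[0,0,.20]
manip.move_pose(p,tool_rot(y))
manip.dwell(.3)
s=manip.state();c=cams.capture("wrist")
pickle.dump((s,c),open("w1.pkl","wb"));cv2.imwrite("pics/w1.png",c["image"])
print(s["clock"],s["tool_pos"],s["tcp_rot"],tool_rot(y),s["contact_force"])
cv2.imwrite("pics/w1c.png",cv2.resize(c["image"][20:200,220:460],None,fx=3.2,fy=3.2,interpolation=cv2.INTER_CUBIC))
E
```

```text
3.4667 [ 0.50368514 -0.14057512  0.19997434] [ 1.3133923   1.13846886 -1.313407  ] [ 1.31375947  1.13814868 -1.31375947] [ 0.09744411  0.19069821 -0.43103651]
```

View pics/w1.png

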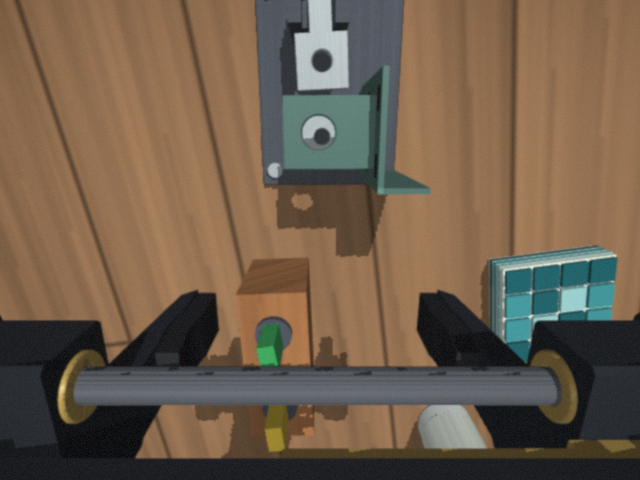

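View pics/w1c.png

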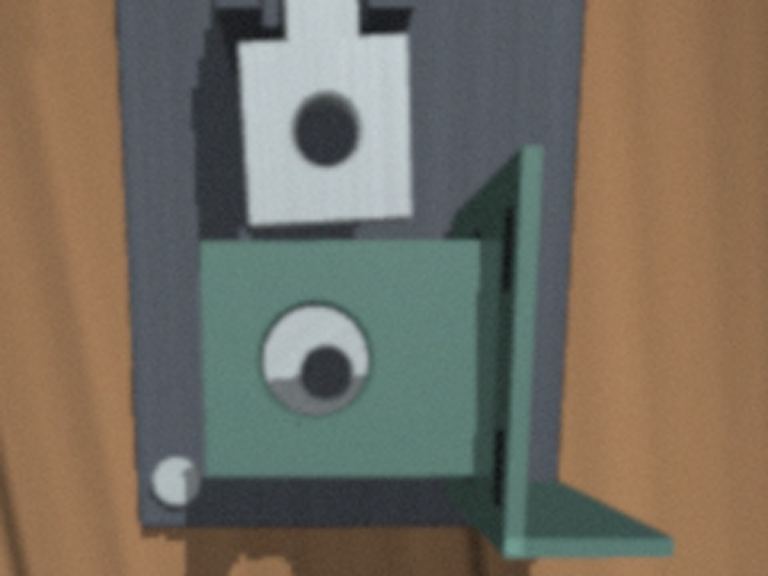

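The close-up shows, in crop pixels, the top hole circle at (316,358), the lower lug's dark hole inside it at (326,373), and the link hole at (326,129). I'll fit these circles and turn them into positions.

```bash
python3 - <<'E'
from h import *
s,c=pickle.load(open("w1.pkl","rb"))
im=c["image"];k=4
g=cv2.resize(cv2.cvtColor(im,cv2.COLOR_BGR2GRAY)[20:200,220:460],None,fx=k,fy=k,interpolation=cv2.INTER_CUBIC)
hsv=cv2.resize(cv2.cvtColor(im,cv2.COLOR_BGR2HSV)[20:200,220:460],None,fx=k,fy=k,interpolation=cv2.INTER_CUBIC)
dark=(g<72).astype(np.uint8)*255
def show(m,z,amin,amax,nm):
    n,l,st,ce=cv2.connectedComponentsWithStats(m)
    for i in range(1,n):
        if amin<st[i,4]<amax and .7<st[i,2]/st[i,3]<1.4:
            px=220+(ce[i][0]+.5)/k-.5,20+(ce[i][1]+.5)/k-.5
            p=ray(c,px,z,s["tool_pos"],s["tcp_rot"])
            dpt=np.linalg.norm(p-cam_pose(c,s["tool_pos"],s["tcp_rot"])[0])
            print(nm,np.round(px,1),"wh",st[i,2:4]/k,"approx diam mm",np.sqrt(4*st[i,4]/np.pi)/k/368*dpt*1e3,p.round(4))
show(dark,.05,1000,8000,"lower@.05")
show(dark,.076,1000,12000,"link@.076")
# top hole: non-green inside lug
green=cv2.inRange(hsv,(60,50,60),(95,255,255))
cs,h=cv2.findContours(green,cv2.RETR_CCOMP,cv2.CHAIN_APPROX_NONE)
for i,q in enumerate(cs):
    if h[0][i][3]>=0 and cv2.contourArea(q)>3000:
        (a,b),(w,hh),_=cv2.fitEllipse(q);px=220+(a+.5)/k-.5,20+(b+.5)/k-.5
        print("top",np.round(px,1),w/k,hh/k,ray(c,px,.102,s["tool_pos"],s["tcp_rot"]).round(4))
E
```

```text
lower@.05 [321.4  60.8] wh [18.   20.25] approx diam mm 16.817109043469777 [ 0.526  -0.0138  0.05  ]
lower@.05 [321.4 136.4] wh [14.75 15.25] approx diam mm 13.183873111645946 [ 0.518  -0.0713  0.05  ]
link@.076 [321.4  60.8] wh [18.   20.25] approx diam mm 15.467779612097738 [ 0.5251 -0.018   0.076 ]
link@.076 [321.4 136.4] wh [14.75 15.25] approx diam mm 12.126058242096411 [ 0.5178 -0.0709  0.076 ]
top [318.  131.9] 34.63825225830078 35.60801696777344 [ 0.5156 -0.0671  0.102 ]
```

Every size matches: top hole about 24 mm, lower about 13 mm, link about 15.5 mm. The lower hole is offset (2.4, -4.2) mm from the line, which is 4.8 mm against the 4.5 mm expected. The rail is out about 50 mm, with the link 2.4 mm toward +x'. I'll slide the rail by -53 mm so the link hole sits right over the lower lug hole.

```bash
python3 - <<'E'
from h import *
from cell import manip,cams
y=-.143;r=tool_rot(y);ey=np.array([-np.sin(y),np.cos(y),0])
k=np.array([.546,.1508,0])
manip.move_pose(k+[0,0,.17],r)
f0=manip.state()["contact_force"]
manip.move_linear(k+[0,0,.083],rate=.12)
print("dz",manip.state()["contact_force"]-f0)
manip.set_gripper(.0,force=30)
s=manip.state();print(s["clock"],s["gripper_width"],s["tool_pos"],s["contact_force"]-f0)
manip.move_linear(s["tool_pos"]*[1,1,0]+[0,0,.083]-.053*ey,rate=.06)
manip.dwell(.1)
s=manip.state();print(s["clock"],s["gripper_width"],s["tool_pos"],s["contact_force"]-f0)
manip.set_gripper(.06);
s=manip.state();manip.move_linear(s["tool_pos"]*[1,1,0]+[0,0,.17],rate=.2)
c=cams.capture("top");pickle.dump(c,open("t2.pkl","wb"));cv2.imwrite("pics/t2.png",cv2.resize(c["image"][195:315,205:505],None,fx=2.6,fy=2.6,interpolation=cv2.INTER_CUBIC))
print(manip.state()["clock"])
E
```

```text
dz [-0.15894394 -0.60399814  0.00855427]
6.825 0.0004072486528051092 [0.54626244 0.1508632  0.0833058 ] [-0.45999527  0.50020181  2.51270159]
7.9583 0.000330674837261833 [0.53860531 0.09666496 0.08325677] [-1.59530075 -0.68280292  6.62519182]
9.5667
```

View pics/t2.png

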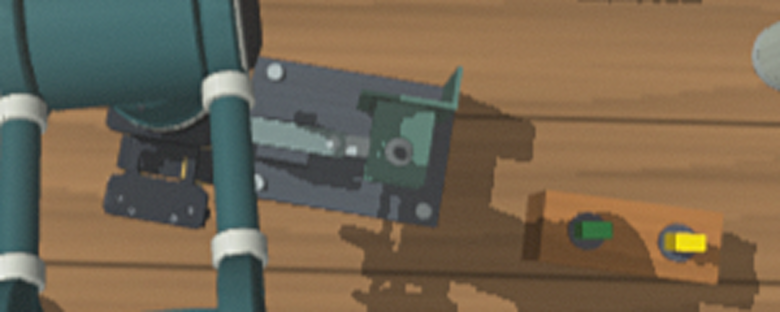

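The gripper shut completely without holding the knob, yet the rail moved in. I'll look from the wrist before going on.

```bash
python3 - <<'E'
from h import *
from cell import manip,cams
s=manip.state();c=cams.capture("wrist");pickle.dump((s,c),open("w2.pkl","wb"));cv2.imwrite("pics/w2.png",c["image"]);c=cams.capture("scene");cv2.imwrite("pics/s2.png",cv2.resize(c["image"][170:310,200:470],None,fx=2.9,fy=2.9))
print(s["tool_pos"])
E
```

```text
[0.53755626 0.09828406 0.16843209]
```

View pics/w2.png

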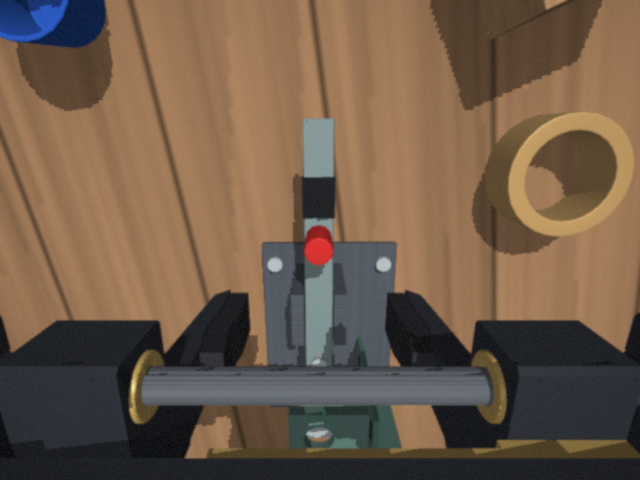

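View pics/s2.png

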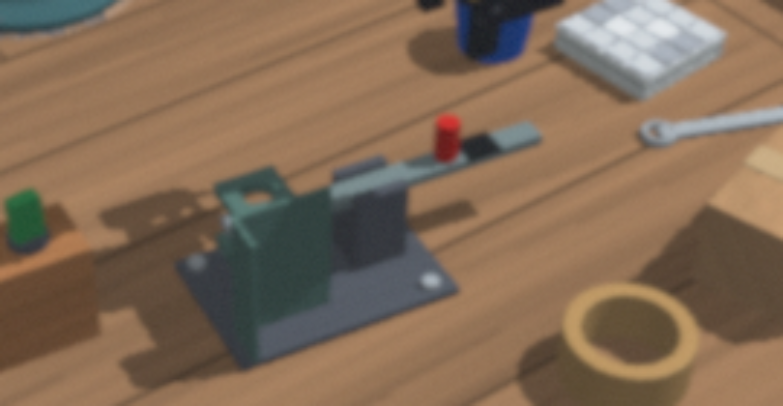

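```bash
python3 - <<'E'
from h import *
from cell import manip
s,c=pickle.load(open("w2.pkl","rb"))
print("width now",manip.state()["gripper_width"])
b,m=blobs(c["image"],(0,150,120),(8,255,255),30)
for ce,st in b: print(ce,st)
ey=np.array([.1425,.9898,0]);ex=np.array([.9898,-.1425,0]);T=np.array([.5156,-.0671,.102])
cp=cam_pose(c,s["tool_pos"],s["tcp_rot"])[0];print("cam",cp)
im=c["image"];cv2.imwrite("pics/w2c.png",cv2.resize(im[215:285,270:370],None,fx=7,fy=7,interpolation=cv2.INTER_CUBIC))
for px in ((318.5,245),(318.5,248)):
    k=ray(c,px,.112,s["tool_pos"],s["tcp_rot"]);print(k,"rail est",(k-T)@ey-.17,(k-T)@ex)
# rail end and other features
e=ray(c,(318.5,120),.076,s["tool_pos"],s["tcp_rot"]);print("rail end",(e-T)@ey,(e-T)@ex)
b,m=blobs(c["image"],(0,150,60),(8,255,255),30);print(b)
E
```

```text
width now 0.060284309631603555
[318.2, 245.7] [304, 226, 29, 39, 867]
cam [0.54936837 0.17277852 0.34244916]
[0.53952428 0.10160584 0.112     ] rail est 0.0003942490290846645 -0.00036032662389714684
[0.53923182 0.09956094 0.112     ] rail est -0.0016714663989008949 -0.00035841009722041225
rail end 0.24903420150238675 -0.0003814589838254112
[([318.1, 245.6], [304, 226, 29, 39, 874])]
```

View pics/w2c.png

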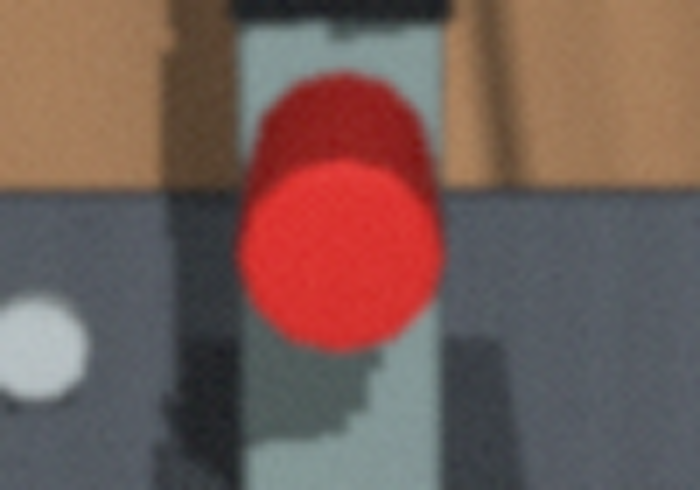

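The knob's top-face centre is at about (318,251), so the rail is at about -3.7 mm, as intended. The knob was carried along even though the width read zero. On the way to the pin I'll check the hole alignment through the top hole.

```bash
python3 - <<'E'
from h import *
from cell import manip,cams
y=-.143
ez=np.array([np.sin(y),-np.cos(y),0])
p=np.array([.5156,-.0671,.0])+.0745*ez+[0,0,.20]
manip.set_gripper(.05)
manip.move_pose(p,tool_rot(y));manip.dwell(.2)
s=manip.state();c=cams.capture("wrist");pickle.dump((s,c),open("w3.pkl","wb"))
g=manip.state();print(g["clock"])
cv2.imwrite("pics/w3c.png",cv2.resize(c["image"][80:200,240:400],None,fx=5,fy=5,interpolation=cv2.INTER_CUBIC))
cv2.imwrite("pics/w3d.png",cv2.resize(c["image"][250:400,180:380],None,fx=4,fy=4,interpolation=cv2.INTER_CUBIC))
E
```

```text
11.2333
```

View pics/w3c.png

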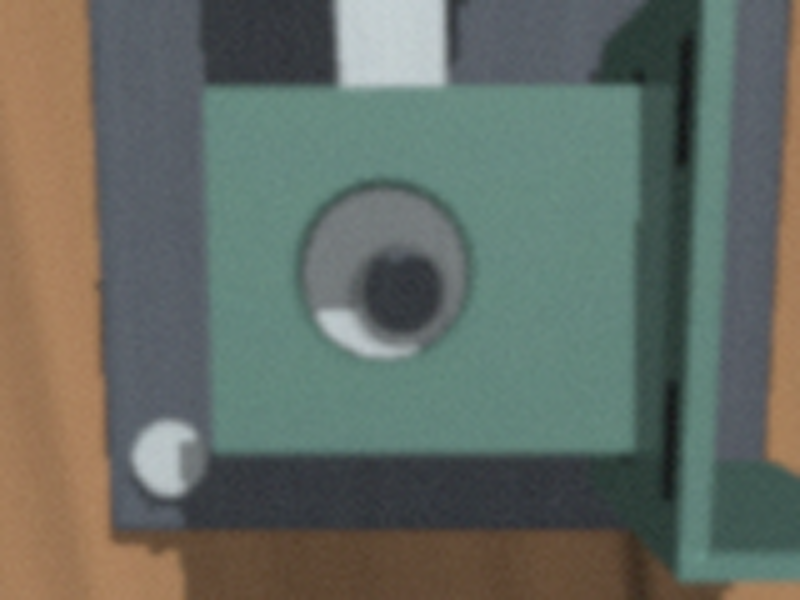

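View pics/w3d.png

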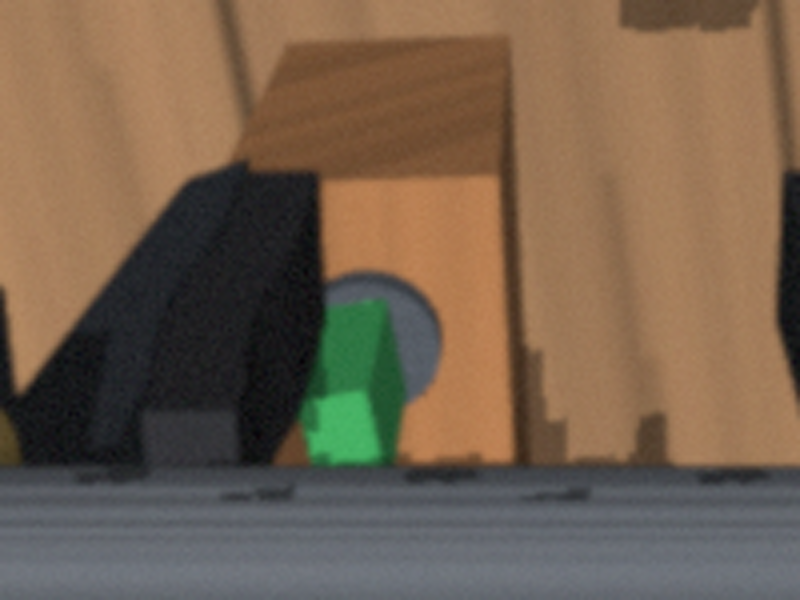

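The link hole and lower hole are nearly concentric, at crop (402,292), inside the top hole. Next I'll measure the green pin's flange edges from this view and grasp it.

```bash
python3 - <<'E'
from h import *
s,c=pickle.load(open("w3.pkl","rb"))
W=lambda px,z:ray(c,px,z,s["tool_pos"],s["tcp_rot"])
ey=np.array([.1425,.9898,0]);ex=np.array([.9898,-.1425,0])
b=W((180+375.5/4-.5,250+272.5/4-.5),.096);r=W((180+442.5/4-.5,250+345.5/4-.5),.096)
print("flange centre",(ey*((b@ey)-.016)+ex*((r@ex)-.016)).round(4))
cr=lambda u,v:(240+(u+.5)/5-.5,80+(v+.5)/5-.5)
print("lower",W(cr(402,293),.05),"link",W(cr(402,293),.076),"top",W(cr(385,270),.102))
hd=[W((180+(u+.5)/4-.5,250+(v+.5)/4-.5),.132) for u,v in((303,400),(367,390),(386,465))]
print("head",np.round(hd,4), np.arctan2((hd[1]-hd[0])[1],(hd[1]-hd[0])[0]))
E
```

```text
flange centre [ 0.4544 -0.2243  0.    ]
lower [ 0.51801018 -0.07141919  0.05      ] link [ 0.51789298 -0.07091438  0.076     ] top [ 0.51582751 -0.06697261  0.102     ]
head [[ 0.4482 -0.2147  0.132 ]
 [ 0.4605 -0.2143  0.132 ]
 [ 0.4612 -0.231   0.132 ]] 0.03479282930793523
```

```bash
python3 - <<'E'
from h import *
from cell import manip,cams
r=tool_rot(0.0)
k=np.array([.4542,-.2256,0])
manip.move_pose(k+[0,0,.17],r);manip.dwell(.1)
f0=manip.state()["contact_force"]
manip.move_linear(k+[0,0,.100],rate=.1)
print("f",manip.state()["contact_force"]-f0)
manip.set_gripper(.0,force=30)
s=manip.state();print(s["clock"],s["gripper_width"],s["tool_pos"],s["contact_force"]-f0)
manip.move_linear(s["tool_pos"]*[1,1,0]+[0,0,.13],rate=.08);manip.dwell(.1)
s=manip.state();print(s["clock"],s["gripper_width"],s["tool_pos"],s["contact_force"]-f0)
c=cams.capture("wrist");cv2.imwrite("pics/w4.png",c["image"]);c=cams.capture("scene");cv2.imwrite("pics/s4.png",cv2.resize(c["image"][170:310,130:330],None,fx=4,fy=4))
E
```

```text
f [ 0.90676174 -1.75746109  0.87128561]
13.325 0.01307945106792745 [ 0.45410309 -0.22563027  0.10016133] [-1.32331673 -0.51103335  2.10967294]
13.95 0.01302642082749048 [ 0.45378373 -0.22545942  0.12973579] [ 0.30373493 -1.24002257 -1.26022415]
```

View pics/w4.png

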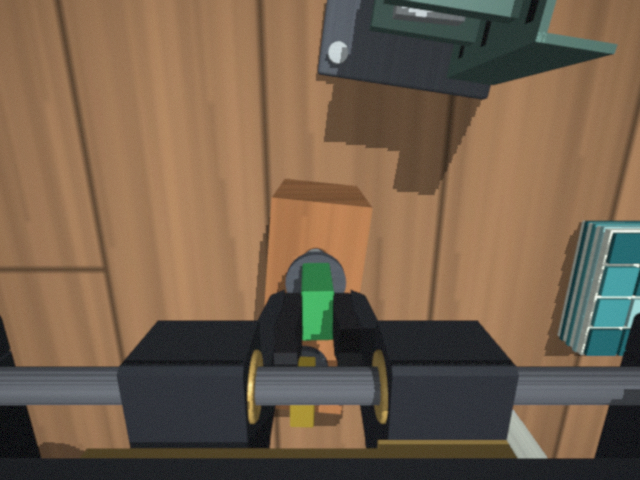

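View pics/s4.png

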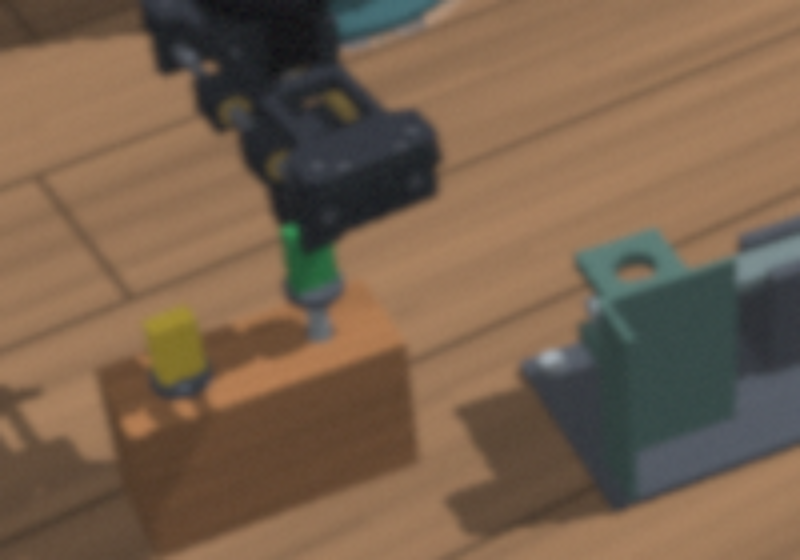

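```bash
python3 - <<'E'
from h import *
from cell import manip,cams
s=manip.state()
p=s["tool_pos"];manip.move_linear(p*[1,1,0]+[0,0,.215],rate=.15);manip.dwell(.2)
s=manip.state();c=cams.capture("wrist");pickle.dump((s,c),open("w5.pkl","wb"));cv2.imwrite("pics/w5c.png",cv2.resize(c["image"][230:360,240:400],None,fx=5,fy=5,interpolation=cv2.INTER_CUBIC))
c2=cams.capture("scene");pickle.dump(c2,open("s5.pkl","wb"));cv2.imwrite("pics/s5.png",cv2.resize(c2["image"][130:270,130:330],None,fx=4,fy=4,interpolation=cv2.INTER_CUBIC))
print(s["clock"],s["tool_pos"],s["contact_force"],s["gripper_width"])
E
```

```text
14.9667 [ 0.4527632  -0.22489983  0.21338467] [ 0.15805182  0.95963819 -1.82205341] 0.012753742178870472
```

View pics/w5c.png

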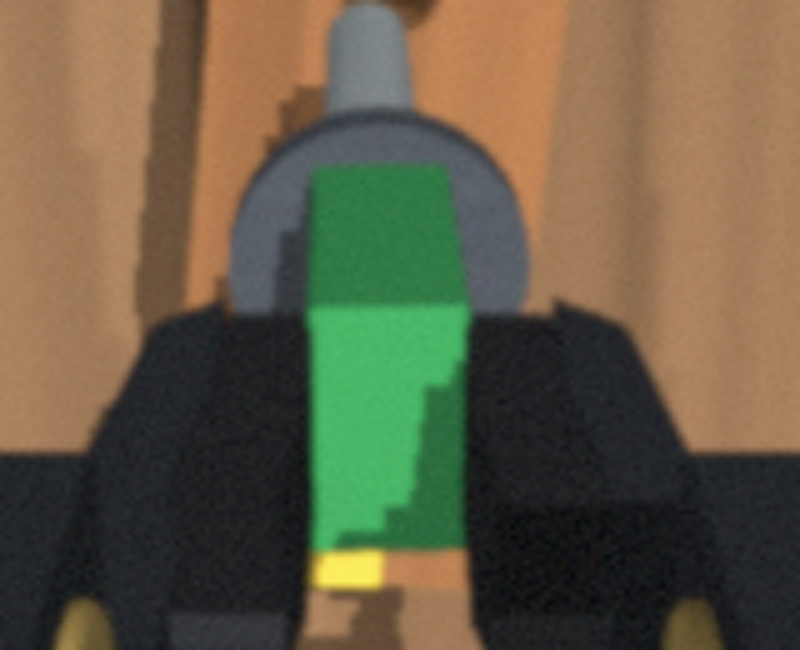

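View pics/s5.png

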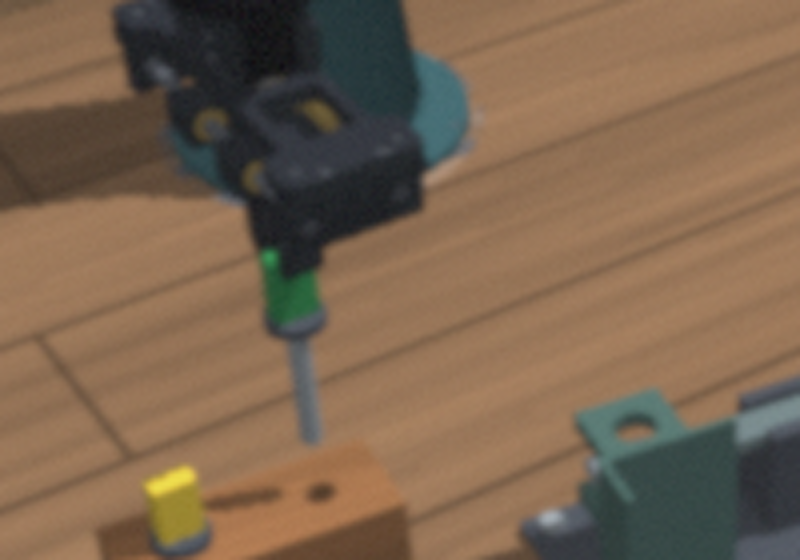

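```bash
python3 - <<'E'
from h import *
from cell import manip
s,c=pickle.load(open("w5.pkl","rb"))
g=manip.state();print(g["tool_pos"],R.from_rotvec(g["tcp_rot"]).as_matrix().round(4).tolist())
W=lambda u,v,z:ray(c,(240+(u+.5)/5-.5,230+(v+.5)/5-.5),z,s["tool_pos"],s["tcp_rot"])
tz=s["tool_pos"][2]
for dz in(-.0902,):
    print("tip far edge",W(367,3,tz+dz))
print("shank L/R at v=100 ", [W(u,100,tz-.03)for u in(328,412)], "v=20 ",[W(u,20,tz-.08)for u in(329,405)])
print("flange back",W(380,112,tz-.004),"L",W(231,250,tz-.004),"R",W(529,250,tz-.004))
print("head L R top",W(308,310,tz+.0318),W(468,310,tz+.0318),"bot",W(310,548,tz+.0318))
E
```

```text
[ 0.45309845 -0.22506546  0.21391307] [[-0.0017, 1.0, 0.0], [0.0009, 0.0, -1.0], [-1.0, -0.0017, -0.0009]]
tip far edge [ 0.45008139 -0.22027738  0.12318467]
shank L/R at v=100  [array([ 0.44633224, -0.21595405,  0.18338467]), array([ 0.45612408, -0.21594872,  0.18338467])] v=20  [array([ 0.44477259, -0.22008319,  0.13338467]), array([ 0.45565619, -0.22007829,  0.13338467])]
flange back [ 0.45256629 -0.20882891  0.20938467] L [ 0.43699654 -0.22400061  0.20938467] R [ 0.46808828 -0.22397803  0.20938467]
head L R top [ 0.44671619 -0.21456123  0.24518467] [ 0.4601937  -0.21455042  0.24518467] bot [ 0.44659969 -0.23733277  0.24518467]
```

```bash
python3 - <<'E'
from h import *
c=pickle.load(open("s5.pkl","rb"))
W=lambda u,v,z:ray(c,(130+(u+.5)/4-.5,130+(v+.5)/4-.5),z)
tip=W(312,440,.1237);s2=W(301,342,.2035);print("tip",tip,"shank top",s2,"hole",W(321,492,.09),"top hole",W(635,428,.102))
E
```

```text
tip [ 0.44833202 -0.22417639  0.1237    ] shank top [ 0.46674631 -0.22989353  0.2035    ] hole [ 0.45187932 -0.22483931  0.09      ] top hole [ 0.51511897 -0.06603971  0.102     ]
```

Head and flange sit centred at the TCP, but the shank tip is about 2.7 mm off toward -x, so the pin tilts about 0.03 rad in the grip. I'll correct 0.025 rad with the tool, hover over the hole at a similar yaw, and compare tip and hole in one image.

```bash
cat >> h.py <<'E'
YAW=-.143
def ins_rot(th=-.025):
    Rz=R.from_euler('z',YAW)
    return (Rz*R.from_euler('y',th)*R.from_rotvec(tool_rot(0.0))).as_rotvec()
E
python3 - <<'E'
from h import *
from cell import manip,cams
r=ins_rot();off=R.from_euler('z',YAW).apply([-.0005,-.0014,0])
t=np.array([.5180,-.0713,0])-off
print("tcp target",t)
manip.move_pose(t+[0,0,.206],r);manip.dwell(.3)
s=manip.state();c=cams.capture("wrist");pickle.dump((s,c),open("w6.pkl","wb"));cv2.imwrite("pics/w6c.png",cv2.resize(c["image"][200:350,230:400],None,fx=4.6,fy=4.6,interpolation=cv2.INTER_CUBIC))
c2=cams.capture("scene");pickle.dump(c2,open("s6.pkl","wb"));cv2.imwrite("pics/s6.png",cv2.resize(c2["image"][130:290,230:400],None,fx=4.6,fy=3.7,interpolation=cv2.INTER_CUBIC))
c2=cams.capture("top");cv2.imwrite("pics/t6.png",cv2.resize(c2["image"][180:320,260:430],None,fx=4.2,fy=4.2,interpolation=cv2.INTER_CUBIC))
print(s["clock"],s["tool_pos"],s["contact_force"],s["gripper_width"])
E
```

```text
tcp target [ 0.51869441 -0.06998555  0.        ]
16.075 [ 0.51851969 -0.07119407  0.20609795] [-1.11412186 -0.45167952 -1.99149123] 0.012845900846145664
```

View pics/w6c.png

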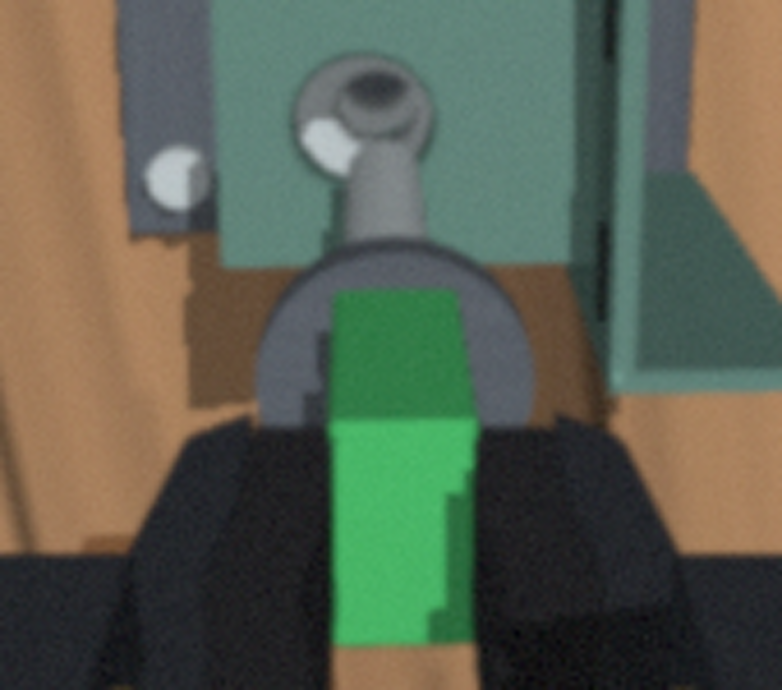

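View pics/s6.png

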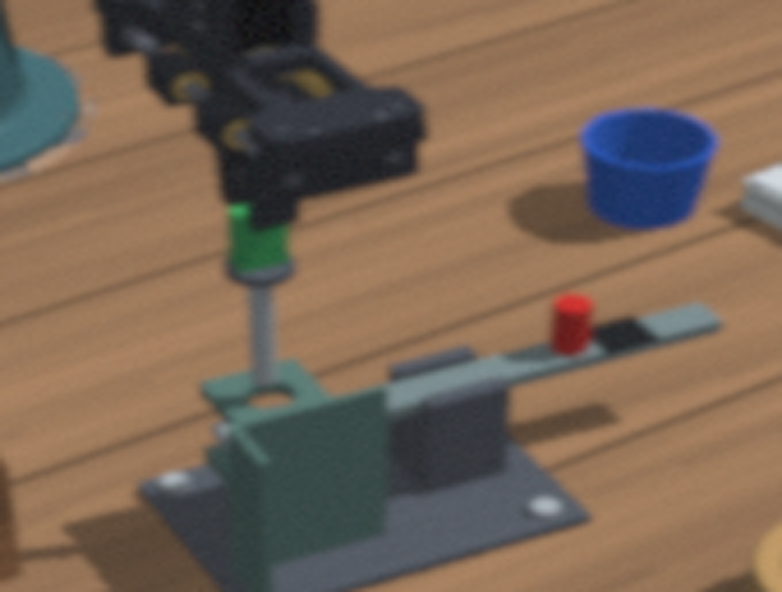

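```bash
python3 - <<'E'
from h import *
from cell import manip
s,c=pickle.load(open("w6.pkl","rb"))
W=lambda u,v,z:ray(c,(230+(u+.5)/4.6-.5,200+(v+.5)/4.6-.5),z,s["tool_pos"],s["tcp_rot"])
ey=np.array([.1425,.9898,0]);ex=np.array([.9898,-.1425,0]);T=np.array([.5156,-.0671,0])
def pr(n,p): print(n,p.round(4),"x',y' rel line mm",((p-T)@ex*1e3).round(1),((p-T)@ey*1e3).round(1))
pr("tip far edge(-6 y')",W(386,139,.116)-.006*ey)
pr("tip x at 160",W(385,160,.116))
pr("shank x at 230",W(386,230,.19))
pr("flange L",W(258,380,.202));pr("flange R",W(533,380,.202));pr("back -16",W(396,240,.202)-.016*ey)
pr("link hole",W(377,96,.076));pr("link L",W(336,100,.076));pr("link R",W(417,100,.076))
pr("lower dark",W(377,88,.05));pr("top hole",W(364,116,.102))
pr("tcp",s["tool_pos"])
print(manip.state()["tool_pos"],manip.state()["contact_force"])
E
```

```text
tip far edge(-6 y') [ 0.5186 -0.0723  0.116 ] x',y' rel line mm 3.8 -4.7
tip x at 160 [ 0.5188 -0.0698  0.116 ] x',y' rel line mm 3.6 -2.2
shank x at 230 [ 0.5196 -0.0577  0.19  ] x',y' rel line mm 2.6 9.9
flange L [ 0.503  -0.0693  0.202 ] x',y' rel line mm -12.2 -3.9
flange R [ 0.5339 -0.0741  0.202 ] x',y' rel line mm 19.1 -4.3
back -16 [ 0.5186 -0.0709  0.202 ] x',y' rel line mm 3.5 -3.4
link hole [ 0.5181 -0.0687  0.076 ] x',y' rel line mm 2.7 -1.2
link L [ 0.5105 -0.0683  0.076 ] x',y' rel line mm -4.8 -1.9
link R [ 0.5253 -0.0705  0.076 ] x',y' rel line mm 10.1 -2.0
lower dark [ 0.5177 -0.0732  0.05  ] x',y' rel line mm 3.0 -5.8
top hole [ 0.5161 -0.0655  0.102 ] x',y' rel line mm 0.3 1.6
tcp [ 0.5185 -0.0712  0.2061] x',y' rel line mm 3.5 -3.6
[ 0.51860002 -0.07065009  0.20607388] [-0.94218372  1.15207205 -1.70712247]
```

Tip is at (3.7, about -4) mm in bracket x', y', against the lower hole at about (2.7, -3.5). I'll shift -0.9 mm in x' and descend in guarded steps.

```bash
cat >> h.py <<'E'
EY=np.array([.1425,.9898,0]);EX=np.array([.9898,-.1425,0]);T0=np.array([.5156,-.0671,0])
def descend(manip,xy,z0,z1,f0,step=.002,rate=.03,fz=4.,fl=6.):
    z=z0
    while z>z1+1e-6:
        z=max(z-step,z1)
        manip.move_linear(np.array([xy[0],xy[1],z]),rate=rate)
        s=manip.state();d=s["contact_force"]-f0
        if d[2]>fz or np.hypot(d[0],d[1])>fl:
            manip.dwell(.1);s=manip.state();d=s["contact_force"]-f0
            if d[2]>fz or np.hypot(d[0],d[1])>fl:
                print("STOP",z,s["tool_pos"].round(4),d.round(2),round(s["clock"],2));return z,False
    s=manip.state();print("reached",z,s["tool_pos"].round(4),(s["contact_force"]-f0).round(2),round(s["clock"],2));return z,True
E
python3 - <<'E'
from h import *
from cell import manip
xy=np.array([.5187,-.0700,0])-.0009*EX+.0002*EY
manip.move_linear(xy+[0,0,.203],rate=.05);manip.dwell(.3)
s=manip.state();f0=s["contact_force"];np.save("f0.npy",f0);np.save("xy.npy",xy);print(s["tool_pos"],f0,s["clock"])
z,ok=descend(manip,xy,.203,.170,f0,step=.004,rate=.04)
if ok: z,ok=descend(manip,xy,z,.158,f0,step=.002)
if ok: z,ok=descend(manip,xy,z,.143,f0,step=.003)
E
```

```text
[ 0.51790308 -0.06961788  0.20307021] [ 0.40247245 -0.07614381 -0.8040117 ] 16.775
reached 0.17 [ 0.5179 -0.0697  0.17  ] [-0.43  0.15 -0.44] 19.02
reached 0.158 [ 0.5177 -0.0697  0.1578] [-0.54 -0.02 -1.  ] 20.52
reached 0.143 [ 0.5176 -0.0696  0.1427] [-0.24 -0.2  -0.82] 21.77
```

```bash
python3 - <<'E'
from h import *
from cell import manip
f0=np.load("f0.npy");xy=np.load("xy.npy")
z,ok=descend(manip,xy,.143,.134,f0,step=.001,rate=.02,fz=3.5)
s=manip.state();print(s["gripper_width"],((s["tool_pos"]-T0)@EX),((s["tool_pos"]-T0)@EY))
E
```

```text
reached 0.134 [ 0.5178 -0.0696  0.1339] [ 0.31 -0.07 -1.05] 24.02
0.012785258688238502 0.0025186381160659755 -0.0022123035475941307
```

No contact, and the tip is already about 6 mm into the lower lug. Continuing down to the flange.

```bash
python3 - <<'E'
from h import *
from cell import manip
f0=np.load("f0.npy");xy=np.load("xy.npy")
z,ok=descend(manip,xy,.134,.115,f0,step=.002,rate=.03,fz=3.5)
if ok: z,ok=descend(manip,xy,z,.1105,f0,step=.0007,rate=.02,fz=3.5)
E
```

```text
reached 0.115 [ 0.5178 -0.0697  0.1149] [-0.69  0.27  0.45] 26.52
STOP 0.11079999999999997 [ 0.5182 -0.0696  0.1119] [-3.19  0.86  7.36] 28.12
```

The flange touched at TCP z = 0.1119, against 0.112 expected. I'll take a look before releasing.

```bash
python3 - <<'E'
from h import *
from cell import manip,cams
c=cams.capture("scene");cv2.imwrite("pics/s7.png",cv2.resize(c["image"][170:310,230:400],None,fx=4.5,fy=4.2,interpolation=cv2.INTER_CUBIC))
c=cams.capture("wrist");cv2.imwrite("pics/w7.png",cv2.resize(c["image"][200:350,230:400],None,fx=4.6,fy=4,interpolation=cv2.INTER_CUBIC))
s=manip.state();print(s["contact_force"]-np.load("f0.npy"))
E
```

```text
[-3.58562801  1.76939364  6.38824377]
```

View pics/s7.png

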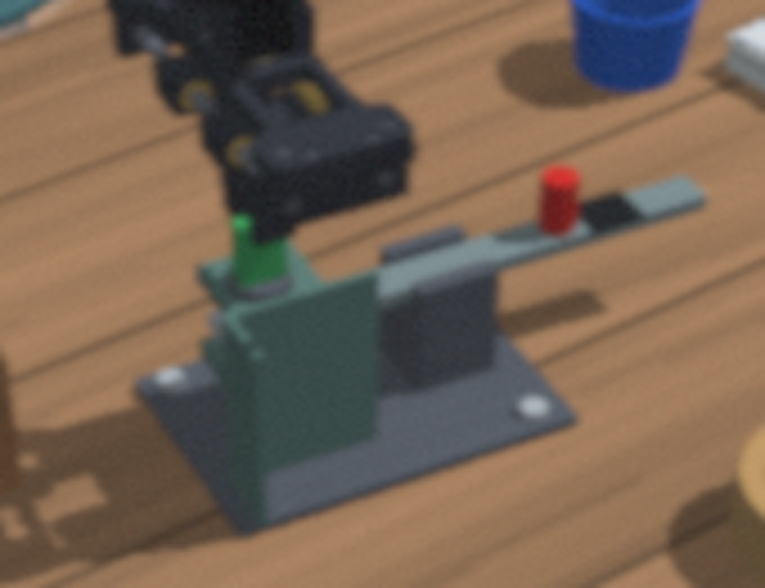

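View pics/w7.png

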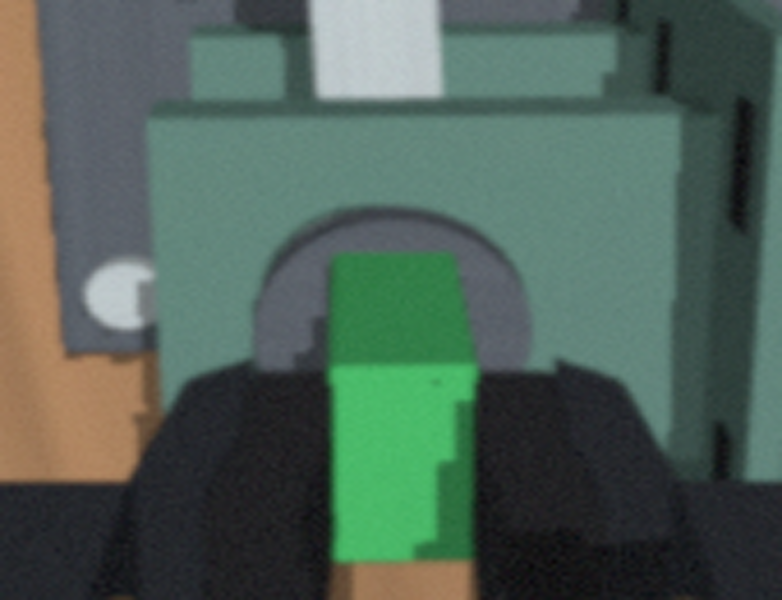

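The flange lies on the top lug. I'll ease the preload, open only partly because the upright is close, and retreat straight up.

```bash
python3 - <<'E'
from h import *
from cell import manip,cams
xy=np.load("xy.npy");f0=np.load("f0.npy")
manip.move_linear(xy+[0,0,.1117],rate=.02)
manip.set_gripper(.027)
s=manip.state();print(s["gripper_width"],s["tool_pos"],s["contact_force"]-f0)
manip.move_linear(xy+[0,0,.20],rate=.08)
ez=np.array([np.sin(YAW),-np.cos(YAW),0])
manip.move_pose(xy+[0,0,.23]+.0745*ez,tool_rot(YAW));manip.dwell(.3)
s=manip.state();print(s["clock"],s["tool_pos"],s["contact_force"])
c=cams.capture("wrist");pickle.dump((s,c),open("w8.pkl","wb"));cv2.imwrite("pics/w8.png",cv2.resize(c["image"][60:220,220:430],None,fx=3.7,fy=3.7,interpolation=cv2.INTER_CUBIC))
c=cams.capture("scene");cv2.imwrite("pics/s8.png",cv2.resize(c["image"][170:320,130:400],None,fx=2.9,fy=2.9,interpolation=cv2.INTER_CUBIC))
E
```

```text
0.027202519287163465 [ 0.51773339 -0.06971135  0.11153182] [ 0.53667058 -0.82019903  1.56510978]
30.85 [ 0.50687231 -0.14236884  0.2292172 ] [ 0.2074343  -0.43355759  0.06270988]
```

View pics/w8.png

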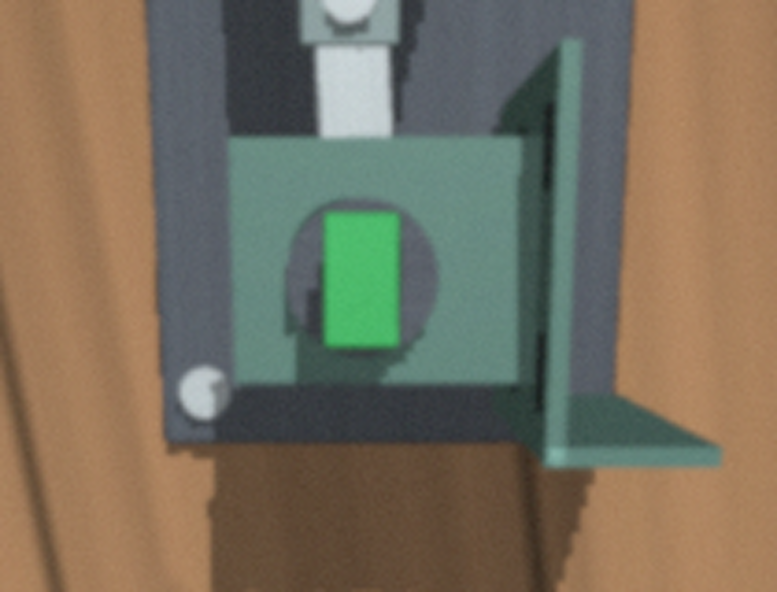

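View pics/s8.png

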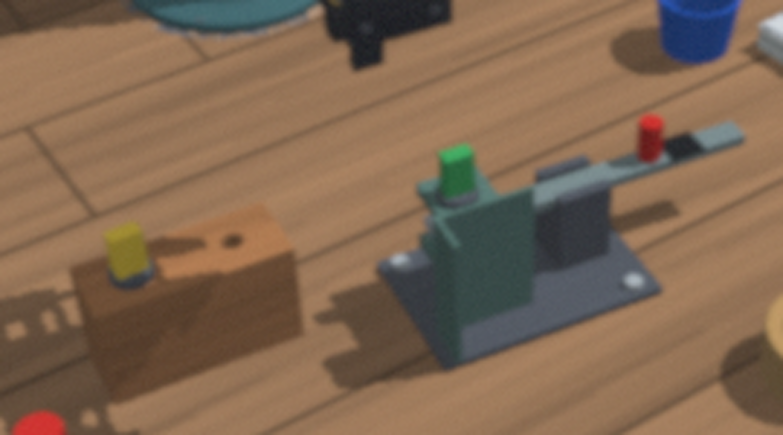

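```bash
python3 - <<'E'
from h import *
from cell import order,manip
s,c=pickle.load(open("w8.pkl","rb"))
W=lambda u,v,z:ray(c,(220+(u+.5)/3.7-.5,60+(v+.5)/3.7-.5),z,s["tool_pos"],s["tcp_rot"])
for n,p in(("head",W(362,279,.144)),("flange",W(362,273,.108))): print(n,p,(p-T0)@EX,(p-T0)@EY)
print("depth head top",depthpt(c,(317.5,135),s["tool_pos"],s["tcp_rot"]))
print(manip.state()["clock"]);order.close_job()
E
```

```text
head [ 0.51794161 -0.07073234  0.144     ] 0.0028353331802340696 -0.0032616140426696694
flange [ 0.51804847 -0.0699246   0.108     ] 0.00282600494783295 -0.0024468789813111578
depth head top [ 0.51796348 -0.07070835  0.14405492]
30.95
the job is handed in; nothing more can be done
```

I slid the rail in and threaded the green-headed pin through the top lug, link and lower lug. Its flange now rests on the top lug. I let go, moved the arm clear and handed the job in at about 31 s; no verdict was reported.

**How it went**
- **Rail:** before sliding it, I could see the lower lug's hole through the top hole, about 4.8 mm off line (4.5 mm expected). I set the rail to about -3.7 mm so the link's hole lay over it.
- **Pin:** it met no noticeable resistance on the way down. At the flange the measured push was about 7 N upward, against the 30 N limit.

**Last checks**
- **Height:** the green head's top is 144.05 mm above the table; fully home is 144 mm.
- **Position:** the pin is about 4 mm off the top hole's axis; 8 mm is allowed.
- **Tilt:** head and flange centres are less than 1 mm apart, so the pin stands upright.
- **Surroundings:** the yellow-headed pin looked undisturbed, and the arm touched nothing.

**What disagreed**
- **Knob grip:** the finger opening read 0 mm while I held the 20 mm knob. The pictures showed the knob had moved with the gripper and the rail was where I wanted it.
- **Pin tilt in the grip:** the pin tilted about 0.03 rad in the fingers, so I turned the tool to correct it before inserting.
- **Not measured:** I did not re-measure the rail after inserting the pin. I only saw it still in place.

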